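Shut and latch the vegetable box

ROBOT

A 7-joint arm with a two-finger parallel gripper is mounted at the origin on a cart in front of the work surface, level with it; the furniture and walls round the work are solid. World frame = base frame: x ahead of the robot, y to its left, z up, the work surface at z = 0. Lengths are in m, angles in degrees, forces in N, time in s.
With the tool pointing down it reaches from about 0.425 to 0.875 m from the base axis. Payload 4.7 kg.
Tool frame: the origin (TCP) lies between the finger pads; the fingertips stand 8 mm ahead of it and the grasp point (between the pads) lies 11 mm behind it (env.tip_extent is the distance from the TCP to the fingertips, in m); z points along the fingers, y is the line along which they close (so a half turn about z gives the same grasp; the last joint's range is limited). The gripper opens to 87 mm and grips with 3 to 60 N. Pads are 19 mm wide; open, the fingers measure 117 mm over their backs; the gripper's body (75 mm by 190 mm) begins 51 mm behind the grasp point.
Start: joints at [-67.145, 18.392, -4.016, 83.108, 1.295, 78.541, -3.26], TCP at [0.244, 0.602, 0.231] pointing down, gripper open.
Joint ranges: [-163.93, 163.93], [-17.29, 119.83], [-79.2, 71.16], [3.27, 140.29], [-89.18, 269.18], [5.43, 117.66], [-154.24, 154.24]. Speed limits (degrees/s): [147.25, 147.25, 180, 180, 180, 180, 180].

INTERFACE

Orientations are given as [roll, pitch, yaw] about the fixed x, y, z axes, in that order (R = Rz(yaw) Ry(pitch) Rx(roll)).
In Python, from cell import sensors, vision, workorder, env gives the robot as it stands.
- The arm moves only by the tool drive_tool, never from a script. Its argument "moves" is a list of rows, each an object of numbers: "x", "y", "z": the shift along the tool's x, y, z in mm; "rx", "ry", "rz": the turn, a rotation vector about the tool's x, y, z in rad; "fingers": the closure, from -1 (fully open) to 1 (shut). In form: [{"x": .., "y": .., "z": .., "rx": .., "ry": .., "rz": .., "fingers": ..}, ...]. A call has 1 to 20 rows; each row is the pose to reach, as a shift and turn from the pose commanded when the call began, along the tool's axes at that moment; what a row does not reach only later rows make up. A row lasts 1/8 s, in which the tool goes at most 62.5 mm and 10.7 degrees, less where a joint would pass 70% of its speed; a pose out of reach is approached as far as the arm can. A call with a gripper value outside its range is refused whole. The fingers move at their own pace and stop on an object; "force" is the grip in N (left out, the last holds). Time passes only in rows, so rows that repeat a pose let the fingers close. It gives the time, the measured TCP pose, the force, the opening and the grip force at its end, in the units of the state.
- sensors.get_obs(): the state, without advancing time (a new reading comes with each control period).
- vision.read_camera(name): name is "side" or "top" or "wrist"; returns a dict with "image" (420x560x3 uint8, red, green, blue), "fx", "fy", "cx", "cy" (pixels), "R" (3x3) and "t" (3): a world point X has camera coordinates R X + t. Camera axes: x right, y down, z forward; pixel columns grow to the right and rows downward; lengths in m; the calibration is good to about 2 mm. A picture is of the moment at which its call begins. There is no depth.
- workorder.sign_off(): hands the job in; it is judged then, once.
The state is a dict: "time_s": time; "qpos": joint angles; "joint_velocities": joint speeds; "effort": joint torques, N m; "tool_pos": TCP position; "tool_rot": TCP orientation; "force": force on the tool from outside, world axes, zero at the start; "wrist_torque": the same for the moment, N m; "grip_width": finger opening in m; "grasp_force": force on a finger pad.
Only numpy, scipy, OpenCV 4.12 (cv2) and the standard library are available. Lean on these libraries where they do the work, as an engineer would, in place of code of your own. Each camera call takes 0.05 s, during which the arm holds its last target. There are 200 camera calls.

TASK

The sliding lid of the wooden vegetable box has been left open. Slide it gently home against the fixed deck, drop the bar of the draw latch's loop behind the hook of the keeper on the lid while the lever is still up, and then press the lever down flat, past centre, so that the lid is held shut under spring tension. Feel your way and do not force anything, and leave the tin, the salt shaker and the glass alone.

Things in the scene. Friction and masses are not known exactly. Their poses are not given: they have to be found in the camera images.
- veg_box: Long white-painted wooden box with brown wooden deck and lid, fixed, 360 mm long (x), 190 wide (y); its side runners stand 106 high. Origin: centre of its underside; +x is the way the lid slides OPEN, z up. Top of deck and lid at z = 100 mm: fixed deck with the latch from x = -180 to -46 mm, the lid beyond. A rubber rest on the deck under the lever's end is 7 mm high.
- lid: Sliding brown wooden lid, 222 x 172 x 12 mm. Origin: middle of its front edge, on top; axes as the box's. It carries a grip bar and, in front, a steel keeper: base plate 4 mm thick; a hook 14 mm wide (y), 14 mm above the lid, whose lip points to +x; 7.5 mm beyond the lip a low rib, flat on top, 10 mm above the lid and 12.5 mm long.
- lid_slide (a joint): How far the lid is open, m: 0 = home against the deck (a hard stop), up to 0.105. Stiff to slide (about 2.5 N); stays where it is left.
- lid_grip (a point): Middle of the top of the lid's wooden grip bar, which stands 26 mm above the lid and is 14 mm thick along x and 70 mm long along y; it lies 105 mm from the lid's front edge. It can be pushed from behind towards -x or pinched.
- keeper_seat (a point): On the lid, 6.5 mm above it: NOMINAL centre of the bar seated under the hook. The keeper is screwed through slots: the true seat is up to 8 mm either way of this along x, unmeasured; feel for it. From the true seat along x: stem -17 to -2.5 mm, lip to +1 (its underside 10.5 mm above the lid), rib +8.5 to +21. The bar drops in only at +3.5 to +6 mm, then slides back.
- lever_pivot (a point): Axis of the latch lever on the deck, fixed to the box at x = -85 mm, 10 mm above the deck; the axis runs along the box's y. With the lid home the nominal seat lies 68 mm from it towards +x and 3.5 mm lower.
- lever: Flat steel lever, 5 mm thick; origin on its pivot axis; reaches 65 mm, the last 35 mm a thumb plate 30 mm wide. The frame's -x runs along the lever to its end; +z is its upper face when flat. The loop's pivot is a pin at x = -21.8, z = -3.1 mm of this frame. Press it, do not pinch it: the plate bends over 30 N.
- lever_turn (a joint): Lever angle, rad: 0 = flat, pointing away from the keeper (-x of the box; hard stop), 1.57 = upright, up to 2.35 = leaning to the keeper. Friction (0.025 N m) holds it. Once hooked, the spring resists from 0.5 to 1.4 rad (by the keeper's setting) down to the dead centre at 0.19, with 1 to 7 N at 50 mm from the pivot; below that it no longer springs back.
- lever_end (a point): Middle of the upper face of the lever near its end, 60 mm from the pivot.
- loop_turn (a joint): Angle of the loop against the lever, rad. The loop's rise above the box's +x direction is loop_turn - lever_turn: 0 = level and pointing to the keeper, positive = raised. Light friction (0.022 N m) holds it.
- loop_stretch (a joint): Stretch of the sprung loop, m (0 = relaxed, at most 0.022, stiffness 1800 N/m). Over 0.001 only when it pulls on something.
- loop: Sprung wire loop: two side arms 35 mm apart, a round crossbar at the far end and a thumb tab standing on the crossbar. Origin at its pivot on the lever, x along the arms to the bar (78.8 mm when relaxed), y along the bar, z to the tab's side. It bends if it is forced on the keeper with over 25 N.
- loop_bar (a point): Centre of the loop's crossbar (5 mm thick). Heights of this centre above the lid's top: 6.5 mm down in the keeper's pocket, 12.5 mm lying on the rib, 16.5 mm lying on the hook.
- loop_tab (a point): Centre of the loop's thumb tab: a disc of 18 mm diameter, 10 mm thick, axis along the bar (y), to be pinched across y. It lies 4 mm beyond the bar (loop x) and 22 mm above it (loop z). Fingertips reaching 11 mm below this centre still clear the hook.
- tin: Low food tin, 75 mm diameter, 58 high, standing; bystander behind the box. Origin: centre of its underside.
- salt: Glass salt shaker, 44 mm diameter, 90 high, standing; bystander. Origin: centre of its underside.
- glass: Clear tumbler, 80 mm diameter, 91 high, standing; bystander to the right. Origin: centre of its underside.

How it is judged:
By the outcome, as a careful person would: the job done as asked, in the order asked, and still so for the second after the job is handed in, with the robot touching nothing.
It also fails if it takes over 72 s, if anything falls off the work surface, if the arm or the gripper's body presses on something with over 40 N, if the wrist force passes 120 N, or if a joint passes its speed limit or range.

## Working session

There is one attempt and no reset: what is moved stays moved. The work goes in short steps, Python scripts to look and compute and a tool call to move; the robot and the scene stay as the last step left them, time stands still between calls to the robot, and variables do not carry over. Pictures are saved under pics/ and viewed, at most 10 in all, crops included, and the job is handed in when it is done.

Besides the shell and the picture viewer there is one more tool, called as name(argument=value, ...), one argument or row to a line, values as JSON. drive_tool: Moves the arm, as the interface text tells. Its arguments: {"type":"object","properties":{"moves":{"type":"array"},"force":{"type":"number"}},"required":["moves"]}

```bash
mkdir -p pics; ls
cat > h.py <<'E'
import numpy as np,cv2
from cell import sensors,vision,workorder,env
from scipy.spatial.transform import Rotation as Ro
def cam(n):
    c=vision.read_camera(n); c={k:(np.array(v) if k in('R','t','image') else v) for k,v in c.items()}; return c
def save(c,f): cv2.imwrite('pics/'+f,cv2.cvtColor(c['image'],cv2.COLOR_RGB2BGR))
def ray(c,u,v):
    d=c['R'].T@np.array([(u-c['cx'])/c['fx'],(v-c['cy'])/c['fy'],1]); return -c['R'].T@c['t'],d
def plane(c,u,v,z):
    o,d=ray(c,u,v); return o+d*(z-o[2])/d[2]
def proj(c,X):
    p=c['R']@np.array(X)+c['t']; return np.array([c['fx']*p[0]/p[2]+c['cx'],c['fy']*p[1]/p[2]+c['cy']])
def tri(c1,p1,c2,p2):
    o1,d1=ray(c1,*p1);o2,d2=ray(c2,*p2)
    s=np.linalg.lstsq(np.c_[d1,-d2],o2-o1,rcond=None)[0]
    a=o1+d1*s[0];b=o2+d2*s[1]; return (a+b)/2,np.linalg.norm(a-b)
E
python3 - <<'E'
from h import *
import pickle
C={n:cam(n) for n in('top','side')}
pickle.dump(C,open('c0.pkl','wb'))
for n in C: save(C[n],n+'0.png'); print(n,C[n]['fx'],C[n]['cx'],C[n]['cy'],C[n]['R'].round(3).tolist(),(-C[n]['R'].T@C[n]['t']).round(3))
o=sensors.get_obs();print({k:np.round(v,4).tolist() for k,v in o.items()},env.tip_extent)
E
```

```text
pics
top 511.7350918065346 276.6849081889594 199.839080204986 [[-0.028, -1.0, 0.005], [-0.996, 0.027, -0.09], [0.09, -0.008, -0.996]] [ 0.543 -0.145  1.159]
side 406.9427926974984 283.0564331053071 206.71939202811075 [[1.0, 0.02, 0.008], [0.015, -0.396, -0.918], [-0.016, 0.918, -0.396]] [ 0.671 -1.082  0.523]
{'time_s': 0.1, 'qpos': [-67.1452, 18.4343, -4.0156, 83.1687, 1.2968, 78.5402, -3.2596], 'joint_velocities': [-0.0714, -0.0931, -0.0418, -0.0685, 0.0194, -0.0093, 0.059], 'effort': [-0.0, -49.257, -0.4058, -31.34, -0.0641, 0.0395, 0.0001], 'tool_pos': [0.2439, 0.602, 0.2296], 'tool_rot': [-179.9021, 0.0072, 157.9556], 'force': [-0.2736, -0.4646, -0.4434], 'wrist_torque': [0.0251, 0.0021, -0.0145], 'grasp_force': 0.0, 'grip_width': 0.0867} 0.008
```

View pics/top0.png

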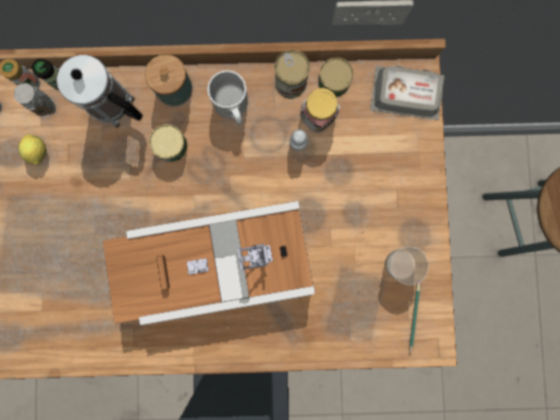

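View pics/side0.png

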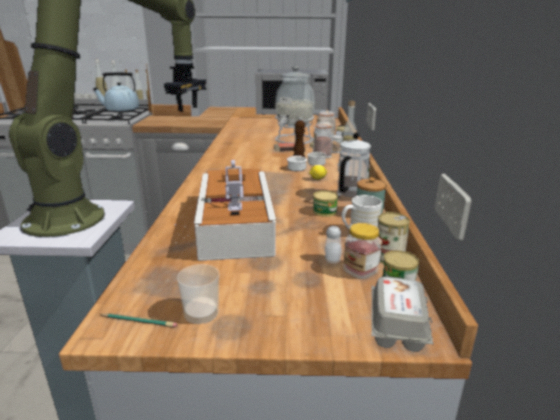

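Top view: box with the runners at about (128,234)-(298,207) and (141,319)-(312,292), lid grip at (163,272), keeper at (197,267), lever and loop near (258,256). The side view shows the lever and loop raised at (234,185). I'll zoom in on both and fit the box pose.

Run:
```python
from h import *
import pickle
C=pickle.load(open('c0.pkl','rb'))
t=cv2.cvtColor(C['top']['image'],cv2.COLOR_RGB2BGR);s=cv2.cvtColor(C['side']['image'],cv2.COLOR_RGB2BGR)
a=cv2.resize(t[195:330,95:320],None,fx=3.5,fy=3.5,interpolation=cv2.INTER_CUBIC)
cv2.imwrite('pics/topz.png',a)
cv2.imwrite('pics/sidez.png',cv2.resize(s[150:260,180:290],None,fx=5.4,fy=5.4,interpolation=cv2.INTER_CUBIC))
hsv=cv2.cvtColor(t,cv2.COLOR_BGR2HSV)
m=((hsv[...,1]<40)&(hsv[...,2]>185)).astype(np.uint8)
n,l,st,ce=cv2.connectedComponentsWithStats(m[195:330,95:320])
for i in range(1,n):
    if st[i,4]>200:
        ys,xs=np.where(l==i); r=cv2.minAreaRect(np.c_[xs+95,ys+195].astype(np.float32)); print(st[i],np.round(cv2.boxPoints(r),1).tolist())
        for p in cv2.boxPoints(r): print(plane(C['top'],*p,0.106).round(4))
```

```text
[  32    6  172   37 1246] [[125.80000305175781, 230.3000030517578], [297.79998779296875, 200.6999969482422], [299.0, 208.10000610351562], [127.0999984741211, 237.6999969482422]]
[0.5835 0.1579 0.106 ]
[ 0.635  -0.1967  0.106 ]
[ 0.6196 -0.1988  0.106 ]
[0.5683 0.1553 0.106 ]
[  44   60  175   69 2171] [[130.89999389648438, 272.6000061035156], [305.0, 242.1999969482422], [314.0, 293.5], [139.89999389648438, 323.8999938964844]]
[0.497  0.1478 0.106 ]
[ 0.5491 -0.2088  0.106 ]
[ 0.4447 -0.2237  0.106 ]
[0.3938 0.1299 0.106 ]
```

View pics/topz.png

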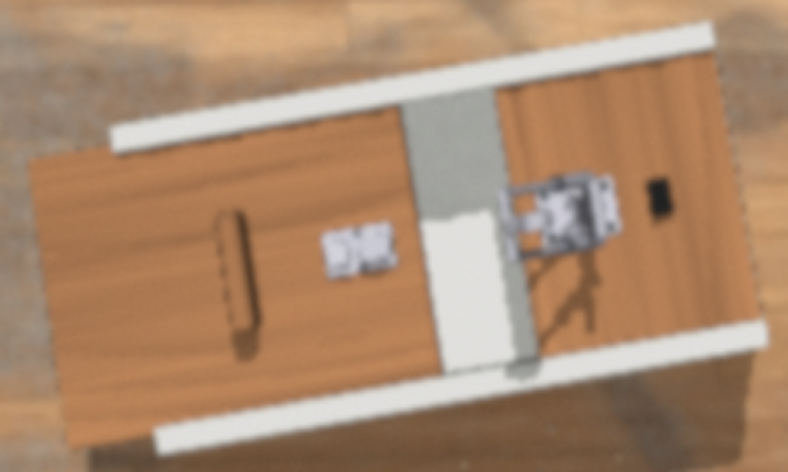

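View pics/sidez.png

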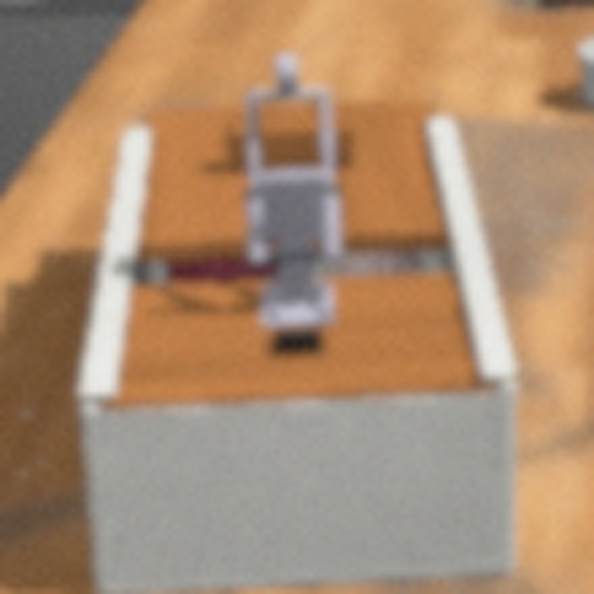

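The top zoom shows the lid open about 60 mm, the grip at zoom (240,270), the keeper at (360,250), the loop bar at (508,222) and the rubber rest at (660,197). The side zoom shows the loop raised, with its bar at (290,95), its tab at (287,72) and the lever plate at (290,215).

```bash
cat >> h.py <<'E'
BC=np.array([.5143,-.0332,0]);YAW=98.26
BR=Ro.from_euler('z',YAW,degrees=True).as_matrix()
def tob(X): return (BR.T@(np.array(X)-BC))*1000
def tow(b): return BC+BR@(np.array(b)/1000)
E
python3 - <<'E'
from h import *
import pickle
C=pickle.load(open('c0.pkl','rb'));T,S=C['top'],C['side']
tz=lambda u,v:(95+u/3.5-.4,195+v/3.5-.4); sz=lambda u,v:(180+u/5.4-.4,150+v/5.4-.4)
for nm,p,z in [('lid f1',(400,105),.1),('lid f2',(442,372),.1),('deck f1',(495,90),.1),('deckf2',(540,360),.1),('grip top a',(218,212),.126),('grip b',(240,330),.126),('keeper L',(327,253),.108),('keeper R',(394,247),.104),('rest',(660,197),.107),('deck end',(715,50),.1),('lid end1',(30,160),.1),('lid end2',(70,445),.1)]:
    print(nm,tob(plane(T,*tz(*p),z)).round(1))
for nm,a,b in [('tab',(527,220),(287,72)),('bar',(508,222),(290,95)),('plateend?',(605,205),(290,182)),('plateend2',(605,205),(297,310)),('rest',(660,197),(295,340))]:
    X,e=tri(T,tz(*a),S,sz(*b)); print(nm,tob(X).round(1),round(e*1000,1))
for b in [(180,0,106),(-180,95,106),(-180,-95,106)]: print(proj(T,tow(b)),proj(S,tow(b)))
# predictions for lever angles
for th in (1.2,1.57,1.9,2.35):
    e=(-85-65*np.cos(th),0,110+65*np.sin(th)); q=proj(S,tow(e));r=proj(T,tow(e)); print(th,((q-[180,150])*5.4).round(),((r-[95,195])*3.5).round())
E
```

```text
lid f1 [ 10.3 -78.8 100. ]
lid f2 [ 10.9  79.  100. ]
deck f1 [-46.4 -78.  100. ]
deckf2 [-46.5  82.  100. ]
grip top a [119.6 -34.5 126. ]
grip b [117.3  33.8 126. ]
keeper L [ 64.9  -0.6 108. ]
keeper R [ 26.5   2.7 104. ]
rest [-131.6    0.6  107. ]
deck end [-178.8  -79.1  100. ]
lid end1 [229.8 -84.  100. ]
lid end2 [230.2  83.3 100. ]
tab [-59.2  -1.8 214.1] 1.9
bar [-48.2  -2.5 199.2] 2.4
plateend? [-100.2   -1.5  174. ] 1.0
plateend2 [-99.2  -1.5 109.3] 2.4
rest [-131.6   -0.3  108.3] 1.9
[132.2958934  276.86602234] [232.47124621 173.33845277]
[314.57232718 292.74612887] [193.29665228 223.63401326]
[298.26581552 201.02889651] [273.82487803 219.92647836]
1.2 [284. 193.] [619. 203.]
1.57 [283. 167.] [577. 210.]
1.9 [283. 159.] [539. 217.]
2.35 [284. 172.] [496. 224.]
```

```bash
cat >> h.py <<'E'
def rel(b,yaw=YAW):
    "shift (mm) and rotvec in the present tool frame to reach box pose b"
    o=sensors.get_obs();R=Ro.from_euler('xyz',o['tool_rot'],degrees=True)
    G=Ro.from_euler('xyz',[180,0,yaw],degrees=True)
    return (R.inv().apply(tow(b)-o['tool_pos'])*1000).round(1),(R.inv()*G).as_rotvec().round(4)
def st():
    o=sensors.get_obs(); print(round(o['time_s'],2),'box',tob(o['tool_pos']).round(1),'rot',np.round(o['tool_rot'],2),'Fbox',(BR.T@o['force']).round(2),'w',round(o['grip_width'],4),'g',round(o['grasp_force'],1))
E
python3 - <<'E'
from h import *
print(rel((160,0,200)),rel((160,0,116)));st()
E
```

```text
(array([-408.3, -349.1,   30.2]), array([-1.5000e-03,  1.0000e-03,  1.0419e+00])) (array([-408.3, -348.9,  114.2]), array([-1.5000e-03,  1.0000e-03,  1.0419e+00]))
0.1 box [667.5 176.4 229.6] rot [-1.7990e+02  1.0000e-02  1.5796e+02] Fbox [-0.42  0.34 -0.44] w 0.0867 g 0.0
```

drive_tool(
  moves=[
    {"x": -45,"y": -39,"z": 3,"rz": 0.12,"fingers": 0.3},
    {"x": -90,"y": -78,"z": 7,"rz": 0.25,"fingers": 0.3},
    {"x": -135,"y": -116,"z": 10,"rz": 0.38,"fingers": 0.3},
    {"x": -180,"y": -155,"z": 13,"rz": 0.5,"fingers": 0.3},
    {"x": -225,"y": -194,"z": 17,"rz": 0.62,"fingers": 0.3},
    {"x": -270,"y": -232,"z": 20,"rz": 0.75,"fingers": 0.3},
    {"x": -315,"y": -271,"z": 23,"rz": 0.88,"fingers": 0.3},
    {"x": -360,"y": -310,"z": 27,"rz": 1.0,"fingers": 0.3},
    {"x": -408,"y": -349,"z": 30,"rz": 1.042,"fingers": 0.3},
    {"x": -408,"y": -349,"z": 30,"rz": 1.042,"fingers": 0.3},
    {"x": -408,"y": -349,"z": 75,"rz": 1.042,"fingers": 0.3},
    {"x": -408,"y": -349,"z": 114,"rz": 1.042,"fingers": 0.3},
    {"x": -408,"y": -349,"z": 114,"rz": 1.042,"fingers": 0.3},
    {"x": -408,"y": -349,"z": 114,"rz": 1.042,"fingers": 0.3},
  ],
)

```text
invalid input at $.moves[0]: expected keys x, y, z, rx, ry, rz, fingers
```

```bash
python3 -c "
from h import *
st();print(rel((140,0,116)))"
```

```text
0.1 box [667.5 176.4 229.6] rot [-1.7990e+02  1.0000e-02  1.5796e+02] Fbox [-0.42  0.34 -0.44] w 0.0867 g 0.0
(array([-418.4, -366.2,  114.2]), array([-1.5000e-03,  1.0000e-03,  1.0419e+00]))
```

All keys are needed in every row.

drive_tool(
  moves=[
    {"x": -45,"y": -39,"z": 3,"rx": 0,"ry": 0,"rz": 0.12,"fingers": 0.3},
    {"x": -90,"y": -78,"z": 7,"rx": 0,"ry": 0,"rz": 0.25,"fingers": 0.3},
    {"x": -135,"y": -116,"z": 10,"rx": 0,"ry": 0,"rz": 0.38,"fingers": 0.3},
    {"x": -180,"y": -155,"z": 13,"rx": 0,"ry": 0,"rz": 0.5,"fingers": 0.3},
    {"x": -225,"y": -194,"z": 17,"rx": 0,"ry": 0,"rz": 0.62,"fingers": 0.3},
    {"x": -270,"y": -232,"z": 20,"rx": 0,"ry": 0,"rz": 0.75,"fingers": 0.3},
    {"x": -315,"y": -271,"z": 23,"rx": 0,"ry": 0,"rz": 0.88,"fingers": 0.3},
    {"x": -360,"y": -310,"z": 27,"rx": 0,"ry": 0,"rz": 1.0,"fingers": 0.3},
    {"x": -408,"y": -349,"z": 30,"rx": -0.0015,"ry": 0.001,"rz": 1.042,"fingers": 0.3},
    {"x": -408,"y": -349,"z": 30,"rx": -0.0015,"ry": 0.001,"rz": 1.042,"fingers": 0.3},
    {"x": -408,"y": -349,"z": 75,"rx": -0.0015,"ry": 0.001,"rz": 1.042,"fingers": 0.3},
    {"x": -408,"y": -349,"z": 114,"rx": -0.0015,"ry": 0.001,"rz": 1.042,"fingers": 0.3},
    {"x": -408,"y": -349,"z": 114,"rx": -0.0015,"ry": 0.001,"rz": 1.042,"fingers": 0.3},
    {"x": -408,"y": -349,"z": 114,"rx": -0.0015,"ry": 0.001,"rz": 1.042,"fingers": 0.3},
  ],
)

```text
time_s: 1.85
tool_pos: [0.4918, 0.1267, 0.1178]
tool_rot: [179.9, -0.1, 98.3]
force: [0.5, -0.9, -0.1]
grip_width: 0.0305
grasp_force: 0.0
```

```bash
python3 -c "
from h import *
st();print(rel((140,0,116)))"
```

```text
1.85 box [161.5  -0.7 117.8] rot [ 1.7987e+02 -1.2000e-01  9.8310e+01] Fbox [-0.95 -0.4  -0.13] w 0.0305 g 0.0
(array([-21.5,  -0.7,   1.8]), array([ 0.0022, -0.0021,  0.0008]))
```

drive_tool(
  moves=[
    {"x": -10,"y": 0,"z": 2,"rx": 0,"ry": 0,"rz": 0,"fingers": 0.3},
    {"x": -20,"y": 0,"z": 2,"rx": 0,"ry": 0,"rz": 0,"fingers": 0.3},
    {"x": -25,"y": 0,"z": 2,"rx": 0,"ry": 0,"rz": 0,"fingers": 0.3},
    {"x": -29,"y": 0,"z": 2,"rx": 0,"ry": 0,"rz": 0,"fingers": 0.3},
    {"x": -33,"y": 0,"z": 2,"rx": 0,"ry": 0,"rz": 0,"fingers": 0.3},
    {"x": -37,"y": 0,"z": 2,"rx": 0,"ry": 0,"rz": 0,"fingers": 0.3},
    {"x": -41,"y": 0,"z": 2,"rx": 0,"ry": 0,"rz": 0,"fingers": 0.3},
    {"x": -45,"y": 0,"z": 2,"rx": 0,"ry": 0,"rz": 0,"fingers": 0.3},
    {"x": -50,"y": 0,"z": 2,"rx": 0,"ry": 0,"rz": 0,"fingers": 0.3},
    {"x": -55,"y": 0,"z": 2,"rx": 0,"ry": 0,"rz": 0,"fingers": 0.3},
    {"x": -60,"y": 0,"z": 2,"rx": 0,"ry": 0,"rz": 0,"fingers": 0.3},
    {"x": -65,"y": 0,"z": 2,"rx": 0,"ry": 0,"rz": 0,"fingers": 0.3},
    {"x": -70,"y": 0,"z": 2,"rx": 0,"ry": 0,"rz": 0,"fingers": 0.3},
    {"x": -74,"y": 0,"z": 2,"rx": 0,"ry": 0,"rz": 0,"fingers": 0.3},
    {"x": -77,"y": 0,"z": 2,"rx": 0,"ry": 0,"rz": 0,"fingers": 0.3},
  ],
)

```text
time_s: 3.72
tool_pos: [0.5023, 0.0494, 0.1144]
tool_rot: [180.0, -0.1, 98.2]
force: [1.0, 2.8, -0.2]
grip_width: 0.0301
grasp_force: 1.3
```

```bash
python3 -c "
from h import *
st()"
```

```text
3.73 box [ 83.5   0.  114.4] rot [ 1.7995e+02 -9.0000e-02  9.8240e+01] Fbox [ 2.59 -1.35 -0.2 ] w 0.0301 g 1.3
```

drive_tool(
  moves=[
    {"x": -2,"y": 0,"z": 0,"rx": 0,"ry": 0,"rz": 0,"fingers": 0.3},
    {"x": -4,"y": 0,"z": 0,"rx": 0,"ry": 0,"rz": 0,"fingers": 0.3},
    {"x": -5,"y": 0,"z": 0,"rx": 0,"ry": 0,"rz": 0,"fingers": 0.3},
    {"x": -6,"y": 0,"z": 0,"rx": 0,"ry": 0,"rz": 0,"fingers": 0.3},
  ],
)

```text
time_s: 4.22
tool_pos: [0.5027, 0.0464, 0.1145]
tool_rot: [180.0, -0.3, 98.3]
force: [0.5, 9.6, 0.9]
grip_width: 0.0302
grasp_force: 4.5
```

drive_tool(
  moves=[
    {"x": -0.7,"y": 0,"z": 0,"rx": 0,"ry": 0,"rz": 0,"fingers": 0.3},
    {"x": -1.4,"y": 0,"z": 0,"rx": 0,"ry": 0,"rz": 0,"fingers": 0.3},
  ],
)

```text
time_s: 4.47
tool_pos: [0.5027, 0.0464, 0.1145]
tool_rot: [180.0, -0.4, 98.4]
force: [-0.4, 11.4, 2.0]
grip_width: 0.0305
grasp_force: 5.6
```

```bash
python3 -c "
from h import *
st()"
```

```text
4.47 box [8.040e+01 1.000e-01 1.145e+02] rot [179.97  -0.39  98.38] Fbox [11.38 -1.29  2.05] w 0.0305 g 5.6
```

drive_tool(
  moves=[
    {"x": 6,"y": 0,"z": 0,"rx": 0,"ry": 0,"rz": 0,"fingers": 0.3},
    {"x": 12,"y": 0,"z": 0,"rx": 0,"ry": 0,"rz": 0,"fingers": 0.3},
    {"x": 14,"y": 0,"z": -50,"rx": 0,"ry": 0,"rz": 0,"fingers": 0.2},
    {"x": 14,"y": 0,"z": -100,"rx": 0,"ry": 0,"rz": 0,"fingers": 0.2},
    {"x": 14,"y": 0,"z": -126,"rx": 0,"ry": 0.005,"rz": 0,"fingers": 0.2},
    {"x": 14,"y": 0,"z": -126,"rx": 0,"ry": 0.005,"rz": 0,"fingers": 0.2},
  ],
)

```text
time_s: 5.22
tool_pos: [0.5024, 0.0553, 0.2423]
tool_rot: [179.7, -0.4, 98.2]
force: [0.3, -0.8, -0.9]
grip_width: 0.0347
grasp_force: 0.0
```

Run:
```python
from h import *
st()
import pickle
C={n:cam(n) for n in('top','side')}; pickle.dump(C,open('c1.pkl','wb'))
t=cv2.cvtColor(C['top']['image'],cv2.COLOR_RGB2BGR);s=cv2.cvtColor(C['side']['image'],cv2.COLOR_RGB2BGR)
a=cv2.resize(t[195:320,170:320],None,fx=4,fy=4,interpolation=cv2.INTER_CUBIC)
b=cv2.resize(s[150:250,215:255],None,fx=5,fy=5,interpolation=cv2.INTER_CUBIC)
cv2.imwrite('pics/m1.png',np.hstack([a,b]))
```

```text
5.22 box [ 89.3  -0.9 242.3] rot [179.74  -0.37  98.19] Fbox [-0.8  -0.18 -0.86] w 0.0347 g 0.0
```

View pics/m1.png

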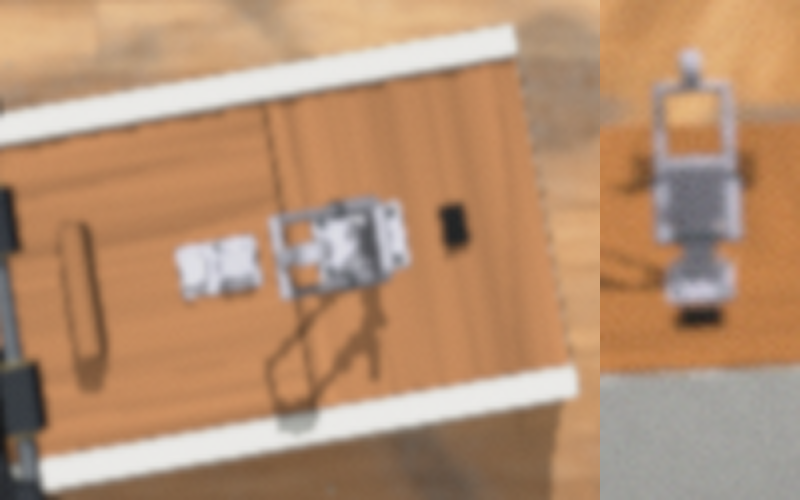

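Zoom: the lid is home with the seam closed. The keeper spans (180,270)-(258,262), the loop bar is at (280,255) with the tab stub at (300,255), and the lever plate is behind it. In the side crop, the tab is at (690,67) and the bar at (693,90).

Run:
```python
from h import *
import pickle
C=pickle.load(open('c1.pkl','rb'));T,S=C['top'],C['side']
tz=lambda u,v:(170+u/4-.4,195+v/4-.4); sz=lambda u,v:(215+(u-600)/5-.4,150+v/5-.4)
for nm,p,z in [('seam',(268,105),.1),('gripL',(62,225),.126),('gripR',(102,355),.126),('keepL',(180,272),.110),('keepR',(258,262),.104),('keepmid',(218,267),.110),('strip r',(408,235),.104),('strip r',(408,235),.17)]:
    print(nm,tob(plane(T,*tz(*p),z)).round(1))
for nm,a,b in [('tab',(300,255),(690,67)),('bar',(280,255),(693,90)),('platetop',(382,240),(695,162)),('platetop',(408,235),(695,162))]:
    X,e=tri(T,tz(*a),S,sz(*b)); print(nm,tob(X).round(1),round(e*1000,1))
print(tob(plane(S,*sz(700,300),.104)))
print(rel((-61,0,242)),rel((-61,0,212)))
# model predictions over theta, rise in both pictures
for th in (1.2,1.35,1.5,1.65):
  for ph in (.85,1.0,1.15):
    P=np.array([-85,110])+21.8*np.array([-np.cos(th),np.sin(th)])-3.1*np.array([np.sin(th),np.cos(th)])
    x=np.array([np.cos(ph),np.sin(ph)]);z=np.array([-x[1],x[0]]);b=P+78.8*x;t=b+4*x+22*z
    f=lambda q:(np.r_[(proj(T,tow((q[0],0,q[1])))+.4-[170,195])*4,(proj(S,tow((q[0],0,q[1])))+.4-[215,150])*5+[600,0]]).round()
    print(th,ph,'bar',b.round(),f(b),'tab',t.round(),f(t))
```

```text
seam [-47.4 -76.7 100. ]
gripL [ 62.6 -33.3 126. ]
gripR [ 53.   33.9 126. ]
keepL [1.0e+01 1.0e-01 1.1e+02]
keepR [-29.5   2.  104. ]
keepmid [ -9.5   0.9 110. ]
strip r [-107.4    1.6  104. ]
strip r [-107.9    0.7  170. ]
tab [-57.8  -0.9 213.5] 3.0
bar [-47.7  -2.1 198. ] 2.6
platetop [-95.3  -1.  175.7] 3.7
platetop [-108.    -1.2  180.2] 3.5
[-103.60409875   -2.42543086  104.        ]
(array([-150.7,    0.9,   -3.5]), array([-0.0009, -0.006 , -0.0007])) (array([-150.9,    1. ,   26.5]), array([-0.0009, -0.006 , -0.0007]))
1.2 0.85 bar [-44. 188.] [273. 258. 687. 106.] tab [-58. 206.] [300. 253. 686.  81.]
1.2 1.0 bar [-53. 196.] [292. 254. 687.  98.] tab [-70. 211.] [325. 249. 686.  79.]
1.2 1.15 bar [-64. 201.] [314. 251. 686.  94.] tab [-82. 214.] [352. 245. 686.  81.]
1.35 0.85 bar [-41. 190.] [267. 259. 687. 101.] tab [-55. 207.] [294. 254. 686.  77.]
1.35 1.0 bar [-50. 197.] [286. 256. 687.  94.] tab [-67. 212.] [319. 250. 686.  75.]
1.35 1.15 bar [-61. 203.] [307. 252. 686.  89.] tab [-79. 215.] [345. 246. 686.  77.]
1.5 0.85 bar [-38. 191.] [260. 260. 687.  98.] tab [-52. 208.] [287. 256. 686.  73.]
1.5 1.0 bar [-47. 198.] [279. 257. 686.  90.] tab [-63. 213.] [312. 252. 685.  71.]
1.5 1.15 bar [-57. 203.] [300. 253. 686.  86.] tab [-76. 216.] [338. 247. 685.  73.]
1.65 0.85 bar [-34. 191.] [253. 261. 687.  95.] tab [-48. 209.] [280. 257. 686.  71.]
1.65 1.0 bar [-44. 198.] [272. 258. 686.  87.] tab [-60. 214.] [305. 253. 685.  68.]
1.65 1.15 bar [-54. 204.] [293. 255. 686.  83.] tab [-73. 217.] [331. 248. 685.  70.]
```

drive_tool(
  moves=[
    {"x": -40,"y": 1,"z": -5,"rx": 0,"ry": -0.006,"rz": 0,"fingers": 0.2},
    {"x": -90,"y": 1,"z": -5,"rx": 0,"ry": -0.006,"rz": 0,"fingers": 0.2},
    {"x": -140,"y": 1,"z": -5,"rx": 0,"ry": -0.006,"rz": 0,"fingers": 0.2},
    {"x": -151,"y": 1,"z": -5,"rx": 0,"ry": -0.006,"rz": 0,"fingers": 0.2},
    {"x": -151,"y": 1,"z": 10,"rx": 0,"ry": -0.006,"rz": 0,"fingers": 0.2},
    {"x": -151,"y": 1,"z": 26,"rx": 0,"ry": -0.006,"rz": 0,"fingers": 0.2},
    {"x": -151,"y": 1,"z": 26,"rx": 0,"ry": -0.006,"rz": 0,"fingers": 0.2},
    {"x": -151,"y": 1,"z": 26,"rx": 0,"ry": -0.006,"rz": 0,"fingers": 0.6},
    {"x": -151,"y": 1,"z": 26,"rx": 0,"ry": -0.006,"rz": 0,"fingers": 1},
    {"x": -151,"y": 1,"z": 26,"rx": 0,"ry": -0.006,"rz": 0,"fingers": 1},
    {"x": -151,"y": 1,"z": 26,"rx": 0,"ry": -0.006,"rz": 0,"fingers": 1},
  ],
  force=8,
)

```text
time_s: 6.7
tool_pos: [0.524, -0.0931, 0.2139]
tool_rot: [179.9, -0.0, 98.3]
force: [-1.1, 0.9, 1.6]
grip_width: 0.01
grasp_force: 8.0
```

Run:
```python
from h import *
st()
import pickle
C={n:cam(n) for n in('top','side','wrist')}; pickle.dump(C,open('c2.pkl','wb'))
w=cv2.cvtColor(C['wrist']['image'],cv2.COLOR_RGB2BGR);s=cv2.cvtColor(C['side']['image'],cv2.COLOR_RGB2BGR)
b=cv2.resize(s[130:230,210:260],None,fx=4.2,fy=4.2,interpolation=cv2.INTER_CUBIC)
cv2.imwrite('pics/m2.png',np.hstack([w,b]))
```

```text
6.7 box [-60.7  -1.  213.9] rot [ 1.7992e+02 -4.0000e-02  9.8250e+01] Fbox [1.02 0.93 1.62] w 0.01 g 8.0
```

View pics/m2.png

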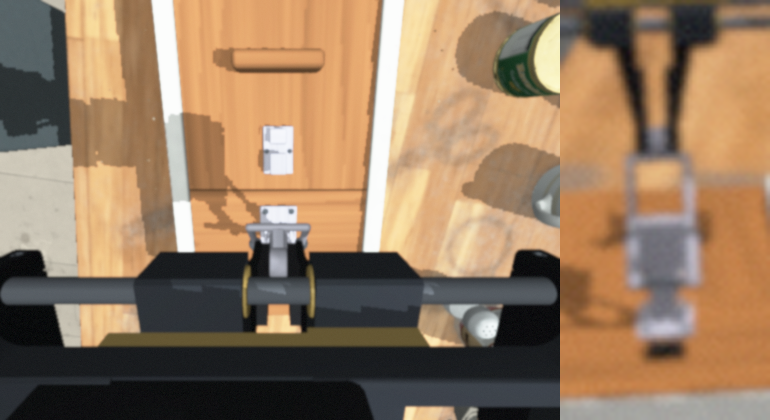

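The wrist view shows the tab pinched between the pads at about (280,260), with the keeper ahead at (280,150). Next I'll work out the path for the tab.

```bash
cat >> h.py <<'E'
from scipy.optimize import fsolve
def fk(th,ph,L=78.8):
    P=np.array([-85,110])+21.8*np.array([-np.cos(th),np.sin(th)])-3.1*np.array([np.sin(th),np.cos(th)])
    x=np.array([np.cos(ph),np.sin(ph)]);z=np.array([-x[1],x[0]]);b=P+L*x
    return b,b+4*x+22*z
def ik(p,which,g=(1.9,0.)): return fsolve(lambda q:fk(*q)[which]-np.array(p),g)
E
python3 - <<'E'
from h import *
q0=ik((-61.5,213.2),1,(1.5,1.)); print('now',q0,fk(*q0))
b0=fk(*q0)[1]
for b in [(2.75,122),(2.75,112.5),(-1,112.5),(-7.2,106.5),(-12,106.5)]:
    q=ik(b,0);t=fk(*q)[1];print(b,q.round(3),t.round(1),(t-b0).round(1))
q1=ik((2.75,122),0)
for s in np.linspace(0,1,11)[1:]:
    q=q0+(q1-q0)*s; t=fk(*q)[1]-b0; print(q.round(2),t.round(1))
E
```

```text
now [1.56701792 0.99438338] (array([-45.23477266, 197.85586823]), array([-61.5, 213.2]))
(2.75, 122) [ 2.151 -0.101] [  8.9 143.5] [ 70.4 -69.7]
(2.75, 112.5) [ 2.222 -0.214] [ 11.3 133.2] [ 72.8 -80. ]
(-1, 112.5) [ 2.052 -0.234] [  8. 133.] [ 69.5 -80.2]
(-7.2, 106.5) [ 1.856 -0.327] [  3.6 126.1] [ 65.1 -87.1]
(-12, 106.5) [ 1.641 -0.329] [ -1.1 126. ] [ 60.4 -87.2]
[1.63 0.88] [10.  -3.3]
[1.68 0.78] [19.6 -7.5]
[1.74 0.67] [ 28.7 -12.7]
[1.8  0.56] [ 37.1 -18.9]
[1.86 0.45] [ 44.9 -25.8]
[1.92 0.34] [ 51.8 -33.5]
[1.98 0.23] [ 57.9 -41.8]
[2.03 0.12] [ 63.1 -50.7]
[2.09 0.01] [ 67.3 -60. ]
[ 2.15 -0.1 ] [ 70.4 -69.7]
```

drive_tool(
  moves=[
    {"x": 10,"y": 0,"z": 3.3,"rx": 0,"ry": 0,"rz": 0,"fingers": 1},
    {"x": 19.6,"y": 0,"z": 7.5,"rx": 0,"ry": 0,"rz": 0,"fingers": 1},
    {"x": 28.7,"y": 0,"z": 12.7,"rx": 0,"ry": 0,"rz": 0,"fingers": 1},
    {"x": 37,"y": 0,"z": 18.9,"rx": 0,"ry": 0,"rz": 0,"fingers": 1},
    {"x": 45,"y": 0,"z": 25.8,"rx": 0,"ry": 0,"rz": 0,"fingers": 1},
    {"x": 52,"y": 0,"z": 33.5,"rx": 0,"ry": 0,"rz": 0,"fingers": 1},
    {"x": 58,"y": 0,"z": 42,"rx": 0,"ry": 0,"rz": 0,"fingers": 1},
    {"x": 63,"y": 0,"z": 51,"rx": 0,"ry": 0,"rz": 0,"fingers": 1},
    {"x": 67.3,"y": 0,"z": 60,"rx": 0,"ry": 0,"rz": 0,"fingers": 1},
    {"x": 70.4,"y": 0,"z": 69.7,"rx": 0,"ry": 0,"rz": 0,"fingers": 1},
    {"x": 70.4,"y": 0,"z": 69.7,"rx": 0,"ry": 0,"rz": 0,"fingers": 1},
  ],
)

```text
time_s: 8.22
tool_pos: [0.5136, -0.023, 0.1429]
tool_rot: [180.0, -0.0, 98.3]
force: [1.0, 0.8, -1.1]
grip_width: 0.0095
grasp_force: 8.0
```

Run:
```python
from h import *
st()
import pickle
C={n:cam(n) for n in('top','side','wrist')}; pickle.dump(C,open('c3.pkl','wb'))
w=cv2.cvtColor(C['wrist']['image'],cv2.COLOR_RGB2BGR);s=cv2.cvtColor(C['side']['image'],cv2.COLOR_RGB2BGR);t=cv2.cvtColor(C['top']['image'],cv2.COLOR_RGB2BGR)
w=cv2.resize(w[100:310,200:360],None,fx=2,fy=2,interpolation=cv2.INTER_CUBIC)
b=cv2.resize(s[145:250,210:260],None,fx=4,fy=4,interpolation=cv2.INTER_CUBIC)
t=cv2.resize(t[215:320,200:260],None,fx=4,fy=4,interpolation=cv2.INTER_CUBIC)
cv2.imwrite('pics/m3.png',np.hstack([w,b,t]))
```

```text
8.22 box [ 10.2  -0.7 142.9] rot [ 1.800e+02 -4.000e-02  9.827e+01] Fbox [ 0.6  -1.1  -1.11] w 0.0095 g 8.0
```

View pics/m3.png

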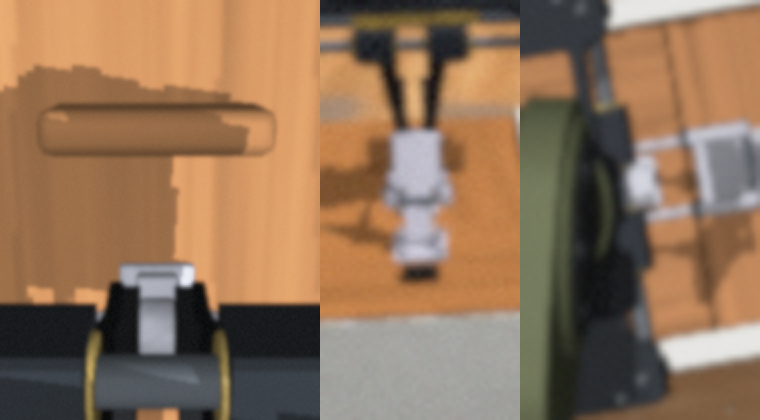

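The loop is level and held over the keeper, with the lever leaning forward. Now lowering slowly.

drive_tool(
  moves=[
    {"x": 0.6,"y": 0,"z": 2,"rx": 0,"ry": 0,"rz": 0,"fingers": 1},
    {"x": 1.2,"y": 0,"z": 4,"rx": 0,"ry": 0,"rz": 0,"fingers": 1},
    {"x": 1.6,"y": 0,"z": 6,"rx": 0,"ry": 0,"rz": 0,"fingers": 1},
    {"x": 2,"y": 0,"z": 7.5,"rx": 0,"ry": 0,"rz": 0,"fingers": 1},
    {"x": 2,"y": 0,"z": 7.5,"rx": 0,"ry": 0,"rz": 0,"fingers": 1},
  ],
)

```text
time_s: 9.0
tool_pos: [0.5135, -0.0215, 0.1362]
tool_rot: [180.0, -0.0, 98.3]
force: [-0.8, 0.5, -0.6]
grip_width: 0.01
grasp_force: 8.0
```

drive_tool(
  moves=[
    {"x": 0.3,"y": 0,"z": 1,"rx": 0,"ry": 0,"rz": 0,"fingers": 1},
    {"x": 0.4,"y": 0,"z": 1.5,"rx": 0,"ry": 0,"rz": 0,"fingers": 1},
  ],
)

```text
time_s: 9.25
tool_pos: [0.5135, -0.0211, 0.1348]
tool_rot: [179.9, -0.0, 98.3]
force: [0.2, 0.7, 0.8]
grip_width: 0.01
grasp_force: 8.0
```

drive_tool(
  moves=[
    {"x": 0.2,"y": 0,"z": 0.7,"rx": 0,"ry": 0,"rz": 0,"fingers": 1},
    {"x": 0.3,"y": 0,"z": 1.2,"rx": 0,"ry": 0,"rz": 0,"fingers": 1},
  ],
)

```text
time_s: 9.5
tool_pos: [0.5136, -0.0209, 0.1343]
tool_rot: [179.9, -0.0, 98.2]
force: [-2.8, -0.6, 8.1]
grip_width: 0.0097
grasp_force: 8.0
```

```bash
python3 -c "
from h import *
st()"
```

```text
9.5 box [ 12.2  -1.1 134.3] rot [ 1.7994e+02 -4.0000e-02  9.8240e+01] Fbox [-0.19  2.86  8.11] w 0.0097 g 8.0
```

drive_tool(
  moves=[
    {"x": 0,"y": 0,"z": -0.8,"rx": 0,"ry": 0,"rz": 0,"fingers": 1},
    {"x": -1,"y": 0,"z": -0.8,"rx": 0,"ry": 0,"rz": 0,"fingers": 1},
    {"x": -2,"y": 0,"z": -0.8,"rx": 0,"ry": 0,"rz": 0,"fingers": 1},
    {"x": -3,"y": 0,"z": -0.8,"rx": 0,"ry": 0,"rz": 0,"fingers": 1},
  ],
)

```text
time_s: 10.0
tool_pos: [0.5138, -0.022, 0.1345]
tool_rot: [180.0, -0.2, 98.3]
force: [-1.4, 4.8, 3.6]
grip_width: 0.0096
grasp_force: 8.0
```

```bash
python3 -c "
from h import *
st()
for bx in (2,0,-2,-4,-6,-8): print(bx,fk(*ik((bx,112.5),0))[1].round(1),fk(*ik((bx,106.5),0))[1].round(1))"
```

```text
10.0 box [ 11.2  -1.1 134.5] rot [ 1.7995e+02 -1.6000e-01  9.8320e+01] Fbox [4.92 0.67 3.61] w 0.0096 g 8.0
2 [ 10.7 133.1] [ 12.1 126.5]
0 [  8.9 133. ] [ 10.3 126.3]
-2 [  7.1 132.9] [  8.5 126.2]
-4 [  5.2 132.9] [  6.7 126.1]
-6 [  3.3 132.8] [  4.8 126.1]
-8 [  1.3 132.8] [  2.9 126. ]
```

drive_tool(
  moves=[
    {"x": 0,"y": 0,"z": -0.5,"rx": 0,"ry": 0,"rz": 0,"fingers": 1},
    {"x": -1,"y": 0,"z": -0.5,"rx": 0,"ry": 0,"rz": 0,"fingers": 1},
    {"x": -2,"y": 0,"z": -0.5,"rx": 0,"ry": 0,"rz": 0,"fingers": 1},
  ],
)

```text
time_s: 10.38
tool_pos: [0.5142, -0.0259, 0.1347]
tool_rot: [180.0, -0.0, 98.3]
force: [0.5, 2.1, 1.2]
grip_width: 0.0097
grasp_force: 8.0
```

```bash
python3 -c "
from h import *
st()"
```

```text
10.38 box [  7.3  -0.9 134.7] rot [ 1.7995e+02 -2.0000e-02  9.8250e+01] Fbox [ 1.96 -0.8   1.2 ] w 0.0097 g 8.0
```

drive_tool(
  moves=[
    {"x": -1,"y": 0,"z": 0.2,"rx": 0,"ry": 0,"rz": 0,"fingers": 1},
    {"x": -2,"y": 0,"z": 0.4,"rx": 0,"ry": 0,"rz": 0,"fingers": 1},
  ],
)

```text
time_s: 10.62
tool_pos: [0.5145, -0.028, 0.1344]
tool_rot: [180.0, -0.0, 98.2]
force: [-1.0, 2.6, 1.1]
grip_width: 0.0096
grasp_force: 8.0
```

drive_tool(
  moves=[
    {"x": -0.7,"y": 0,"z": 0.2,"rx": 0,"ry": 0,"rz": 0,"fingers": 1},
    {"x": -1.2,"y": 0,"z": 0.4,"rx": 0,"ry": 0,"rz": 0,"fingers": 1},
  ],
)

```text
time_s: 10.88
tool_pos: [0.5146, -0.0287, 0.1341]
tool_rot: [180.0, -0.1, 98.2]
force: [-0.8, 2.5, 2.7]
grip_width: 0.0103
grasp_force: 8.0
```

```bash
python3 -c "
from h import *
st()"
```

```text
10.88 box [  4.4  -0.9 134.1] rot [ 1.7996e+02 -5.0000e-02  9.8250e+01] Fbox [2.61 0.44 2.66] w 0.0103 g 8.0
```

drive_tool(
  moves=[
    {"x": -0.6,"y": 0,"z": 0,"rx": 0,"ry": 0,"rz": 0,"fingers": 1},
    {"x": -1.2,"y": 0,"z": 0,"rx": 0,"ry": 0,"rz": 0,"fingers": 1},
  ],
)

```text
time_s: 11.12
tool_pos: [0.5146, -0.0289, 0.1341]
tool_rot: [180.0, -0.1, 98.3]
force: [-2.5, 5.4, 2.4]
grip_width: 0.0103
grasp_force: 8.0
```

drive_tool(
  moves=[
    {"x": -0.6,"y": 0,"z": 0.3,"rx": 0,"ry": 0,"rz": 0,"fingers": 1},
    {"x": -1,"y": 0,"z": 0.5,"rx": 0,"ry": 0,"rz": 0,"fingers": 1},
  ],
)

```text
time_s: 11.38
tool_pos: [0.5147, -0.029, 0.1339]
tool_rot: [180.0, -0.2, 98.3]
force: [-2.7, 7.2, 4.9]
grip_width: 0.0098
grasp_force: 8.0
```

```bash
python3 -c "
from h import *
st()"
```

```text
11.38 box [  4.1  -1.1 133.9] rot [179.97  -0.2   98.32] Fbox [7.49 1.62 4.9 ] w 0.0098 g 8.0
```

drive_tool(
  moves=[
    {"x": 2,"y": 0,"z": 0,"rx": 0,"ry": 0,"rz": 0,"fingers": 1},
    {"x": 2.5,"y": 0,"z": 0.6,"rx": 0,"ry": 0,"rz": 0,"fingers": 1},
    {"x": 2.5,"y": 0,"z": 1.2,"rx": 0,"ry": 0,"rz": 0,"fingers": 1},
  ],
)

```text
time_s: 11.75
tool_pos: [0.5147, -0.0286, 0.1325]
tool_rot: [179.9, -0.0, 98.2]
force: [-1.3, 3.4, 4.1]
grip_width: 0.01
grasp_force: 8.0
```

```bash
python3 -c "
from h import *
st()"
```

```text
11.75 box [  4.5  -1.1 132.5] rot [ 1.7993e+02 -3.0000e-02  9.8250e+01] Fbox [3.59 0.8  4.11] w 0.01 g 8.0
```

drive_tool(
  moves=[
    {"x": 0.6,"y": 0,"z": 0.6,"rx": 0,"ry": 0,"rz": 0,"fingers": 1},
    {"x": 1.0,"y": 0,"z": 1.4,"rx": 0,"ry": 0,"rz": 0,"fingers": 1},
  ],
)

```text
time_s: 12.0
tool_pos: [0.5145, -0.0285, 0.1308]
tool_rot: [179.9, 0.0, 98.2]
force: [-1.2, -0.0, -0.2]
grip_width: 0.0099
grasp_force: 8.0
```

```bash
python3 -c "
from h import *
st()"
```

```text
12.0 box [  4.6  -0.9 130.8] rot [1.7995e+02 4.0000e-02 9.8220e+01] Fbox [ 0.17  1.16 -0.16] w 0.0099 g 8.0
```

Force is back to zero and the bar is dropping into the gap. I'll keep following it down.

drive_tool(
  moves=[
    {"x": 0.3,"y": 0,"z": 1.2,"rx": 0,"ry": 0,"rz": 0,"fingers": 1},
    {"x": 0.5,"y": 0,"z": 2.4,"rx": 0,"ry": 0,"rz": 0,"fingers": 1},
    {"x": 0.7,"y": 0,"z": 3.2,"rx": 0,"ry": 0,"rz": 0,"fingers": 1},
  ],
)

```text
time_s: 12.38
tool_pos: [0.5144, -0.0274, 0.1277]
tool_rot: [180.0, 0.0, 98.2]
force: [0.3, -0.9, 0.6]
grip_width: 0.0099
grasp_force: 8.0
```

drive_tool(
  moves=[
    {"x": 0,"y": 0,"z": 0.7,"rx": 0,"ry": 0,"rz": 0,"fingers": 1},
    {"x": 0,"y": 0,"z": 1.3,"rx": 0,"ry": 0,"rz": 0,"fingers": 1},
  ],
)

```text
time_s: 12.62
tool_pos: [0.5145, -0.0273, 0.1273]
tool_rot: [179.9, -0.0, 98.2]
force: [-2.9, -0.7, 8.8]
grip_width: 0.0101
grasp_force: 8.0
```

```bash
python3 -c "
from h import *
st()"
```

```text
12.62 box [  5.8  -1.  127.3] rot [ 1.7995e+02 -2.0000e-02  9.8230e+01] Fbox [-0.24  2.97  8.82] w 0.0101 g 8.0
```

The bar is on the pocket floor: 127.3 against 127.2 expected. Next I ease off and slide it back under the lip.

drive_tool(
  moves=[
    {"x": 0,"y": 0,"z": -1.2,"rx": 0,"ry": 0,"rz": 0,"fingers": 1},
    {"x": -1,"y": 0,"z": -1.2,"rx": 0,"ry": 0,"rz": 0,"fingers": 1},
    {"x": -2,"y": 0,"z": -1.2,"rx": 0,"ry": 0,"rz": 0,"fingers": 1},
    {"x": -3,"y": 0,"z": -1.2,"rx": 0,"ry": 0,"rz": 0,"fingers": 1},
    {"x": -4,"y": 0,"z": -1.2,"rx": 0,"ry": 0,"rz": 0,"fingers": 1},
  ],
)

```text
time_s: 13.25
tool_pos: [0.5148, -0.0301, 0.1276]
tool_rot: [180.0, -0.1, 98.3]
force: [-1.0, 2.5, 0.7]
grip_width: 0.0099
grasp_force: 8.0
```

```bash
python3 -c "
from h import *
st()"
```

```text
13.25 box [  3.   -0.9 127.6] rot [ 1.7997e+02 -8.0000e-02  9.8290e+01] Fbox [2.65 0.59 0.73] w 0.0099 g 8.0
```

drive_tool(
  moves=[
    {"x": -1,"y": 0,"z": 0,"rx": 0,"ry": 0,"rz": 0,"fingers": 1},
    {"x": -2,"y": 0,"z": 0,"rx": 0,"ry": 0,"rz": 0,"fingers": 1},
    {"x": -2.5,"y": 0,"z": 0,"rx": 0,"ry": 0,"rz": 0,"fingers": 1},
  ],
)

```text
time_s: 13.62
tool_pos: [0.515, -0.0311, 0.1276]
tool_rot: [180.0, -0.2, 98.3]
force: [-2.2, 7.1, 1.9]
grip_width: 0.0099
grasp_force: 8.0
```

```bash
python3 -c "
from h import *
st()"
```

```text
13.62 box [  2.   -1.  127.6] rot [179.98  -0.21  98.32] Fbox [7.36 1.17 1.89] w 0.0099 g 8.0
```

drive_tool(
  moves=[
    {"x": 1.5,"y": 0,"z": -1,"rx": 0,"ry": 0,"rz": 0,"fingers": 1},
    {"x": 1.5,"y": 0,"z": -2.5,"rx": 0,"ry": 0,"rz": 0,"fingers": 1},
    {"x": 1.5,"y": 0,"z": -3,"rx": 0,"ry": 0,"rz": 0,"fingers": 1},
  ],
)

```text
time_s: 14.0
tool_pos: [0.5148, -0.0316, 0.1299]
tool_rot: [180.0, -0.0, 98.3]
force: [1.3, 3.5, -8.8]
grip_width: 0.0102
grasp_force: 8.0
```

```bash
python3 -c "
from h import *
st()"
```

```text
14.0 box [  1.5  -0.7 129.9] rot [ 1.7998e+02 -4.0000e-02  9.8260e+01] Fbox [ 3.28 -1.83 -8.79] w 0.0102 g 8.0
```

The lip holds the bar down at -8.8 N, so it is hooked. I'll ease down, release and rise.

drive_tool(
  moves=[
    {"x": 0,"y": 0,"z": 2.5,"rx": 0,"ry": 0,"rz": 0,"fingers": 1},
    {"x": 0,"y": 0,"z": 2.5,"rx": 0,"ry": 0,"rz": 0,"fingers": 0.3},
    {"x": 0,"y": 0,"z": 2.5,"rx": 0,"ry": 0,"rz": 0,"fingers": 0.3},
    {"x": 0,"y": 0,"z": 2.5,"rx": 0,"ry": 0,"rz": 0,"fingers": 0.3},
    {"x": 0,"y": 0,"z": -10,"rx": 0,"ry": 0,"rz": 0,"fingers": 0.3},
    {"x": 2,"y": 0,"z": -40,"rx": 0,"ry": 0,"rz": 0,"fingers": 0.3},
    {"x": 2,"y": 0,"z": -80,"rx": 0,"ry": 0,"rz": 0,"fingers": 1},
    {"x": 2,"y": 0,"z": -80,"rx": 0,"ry": 0,"rz": 0,"fingers": 1},
    {"x": 2,"y": 0,"z": -80,"rx": 0,"ry": 0,"rz": 0,"fingers": 1},
  ],
)

```text
time_s: 15.12
tool_pos: [0.5147, -0.03, 0.211]
tool_rot: [179.9, -0.0, 98.2]
force: [0.0, 0.1, 0.4]
grip_width: 0.0081
grasp_force: 0.0
```

Run:
```python
from h import *
st()
import pickle
C={n:cam(n) for n in('top','side','wrist')}; pickle.dump(C,open('c4.pkl','wb'))
w=cv2.cvtColor(C['wrist']['image'],cv2.COLOR_RGB2BGR);s=cv2.cvtColor(C['side']['image'],cv2.COLOR_RGB2BGR);t=cv2.cvtColor(C['top']['image'],cv2.COLOR_RGB2BGR)
w=cv2.resize(w[100:400,180:380],None,fx=1.4,fy=1.4)
b=cv2.resize(s[145:250,210:260],None,fx=4,fy=4,interpolation=cv2.INTER_CUBIC)
t=cv2.resize(t[215:320,200:270],None,fx=4,fy=4,interpolation=cv2.INTER_CUBIC)
cv2.imwrite('pics/m4.png',np.hstack([w,b,t]))
for bx in(-9.7,-12): print(bx,ik((bx,106.5),0))
```

```text
15.12 box [  3.1  -0.8 211. ] rot [ 1.7993e+02 -4.0000e-02  9.8240e+01] Fbox [ 0.1  -0.03  0.36] w 0.0081 g 0.0
-9.7 [ 1.74577099 -0.32962714]
-12 [ 1.6405715  -0.32904092]
```

View pics/m4.png

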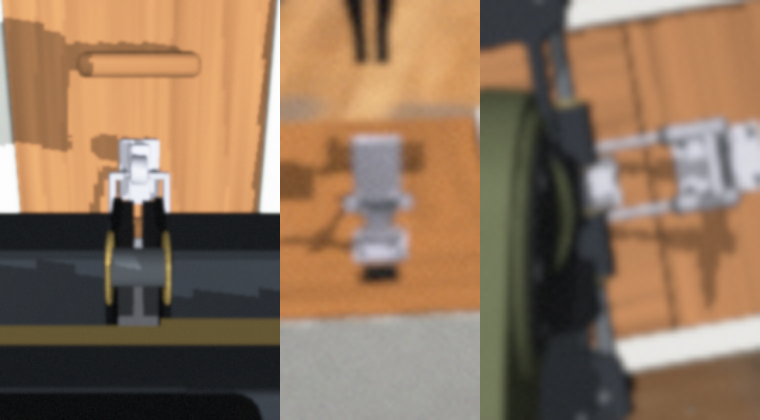

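The picture shows the loop hooked on the keeper and the lever near upright, about 1.7 rad. Now I'll plan the press with closed fingers.

Run:
```python
from h import *
for th in np.r_[1.6:0:-.1,0.02,-.03]:
    r=46+10*(1.6-th)/1.6;c=np.array([-85,110])+r*np.array([-np.cos(th),np.sin(th)])+2.5*np.array([np.sin(th),np.cos(th)])
    print(round(th,2),c.round(1),'TCP',(c+[12,8]).round(1),'rel to (-46,158):',(c+[12,8]-[-46,158]).round(1)*[1,-1])
```

```text
1.6 [-81.2 155.9] TCP [-69.2 163.9] rel to (-46,158): [-23.2  -5.9]
1.5 [-85.8 156.7] TCP [-73.8 164.7] rel to (-46,158): [-27.8  -6.7]
1.4 [-90.6 157. ] TCP [-78.6 165. ] rel to (-46,158): [-32.6  -7. ]
1.3 [-95.4 156.8] TCP [-83.4 164.8] rel to (-46,158): [-37.4  -6.8]
1.2 [-100.2  156.1] TCP [-88.2 164.1] rel to (-46,158): [-42.2  -6.1]
1.1 [-105.1  154.9] TCP [-93.1 162.9] rel to (-46,158): [-47.1  -4.9]
1.0 [-109.8  153.2] TCP [-97.8 161.2] rel to (-46,158): [-51.8  -3.2]
0.9 [-114.4  151. ] TCP [-102.4  159. ] rel to (-46,158): [-56.4  -1. ]
0.8 [-118.7  148.3] TCP [-106.7  156.3] rel to (-46,158): [-60.7   1.7]
0.7 [-122.9  145.2] TCP [-110.9  153.2] rel to (-46,158): [-64.9   4.8]
0.6 [-126.7  141.6] TCP [-114.7  149.6] rel to (-46,158): [-68.7   8.4]
0.5 [-130.2  137.5] TCP [-118.2  145.5] rel to (-46,158): [-72.2  12.5]
0.4 [-133.3  133.1] TCP [-121.3  141.1] rel to (-46,158): [-75.3  16.9]
0.3 [-136.   128.4] TCP [-124.   136.4] rel to (-46,158): [-78.   21.6]
0.2 [-138.2  123.3] TCP [-126.2  131.3] rel to (-46,158): [-80.2  26.7]
0.1 [-139.8  118. ] TCP [-127.8  126. ] rel to (-46,158): [-81.8  32. ]
0.02 [-140.8  113.6] TCP [-128.8  121.6] rel to (-46,158): [-82.8  36.4]
-0.03 [-141.2  110.8] TCP [-129.2  118.8] rel to (-46,158): [-83.2  39.2]
```

drive_tool(
  moves=[
    {"x": -25,"y": -0.5,"z": -2,"rx": 0,"ry": 0,"rz": 0,"fingers": 1},
    {"x": -49,"y": -0.5,"z": 0,"rx": 0,"ry": 0,"rz": 0,"fingers": 1},
    {"x": -49,"y": -0.5,"z": 25,"rx": 0,"ry": 0,"rz": 0,"fingers": 1},
    {"x": -49,"y": -0.5,"z": 53,"rx": 0,"ry": 0,"rz": 0,"fingers": 1},
    {"x": -49,"y": -0.5,"z": 53,"rx": 0,"ry": 0,"rz": 0,"fingers": 1},
  ],
)

```text
time_s: 15.9
tool_pos: [0.5191, -0.0783, 0.1551]
tool_rot: [-179.7, -0.0, 98.2]
force: [-0.1, 1.3, 0.8]
grip_width: 0.0002
grasp_force: 0.0
```

```bash
python3 -c "
from h import *
st()"
```

```text
15.9 box [-45.3   1.8 155.1] rot [-1.797e+02 -5.000e-02  9.824e+01] Fbox [ 1.34 -0.14  0.76] w 0.0002 g 0.0
```

drive_tool(
  moves=[
    {"x": -8,"y": 0,"z": -4,"rx": 0,"ry": 0,"rz": 0,"fingers": 1},
    {"x": -16,"y": 0,"z": -7,"rx": 0,"ry": 0,"rz": 0,"fingers": 1},
    {"x": -24,"y": 0,"z": -8,"rx": 0,"ry": 0,"rz": 0,"fingers": 1},
    {"x": -29,"y": 0,"z": -9,"rx": 0,"ry": 0,"rz": 0,"fingers": 1},
    {"x": -34,"y": 0,"z": -9,"rx": 0,"ry": 0,"rz": 0,"fingers": 1},
    {"x": -39,"y": 0,"z": -9,"rx": 0,"ry": 0,"rz": 0,"fingers": 1},
    {"x": -43,"y": 0,"z": -8,"rx": 0,"ry": 0,"rz": 0,"fingers": 1},
    {"x": -48,"y": 0,"z": -7,"rx": 0,"ry": 0,"rz": 0,"fingers": 1},
    {"x": -52,"y": 0,"z": -5,"rx": 0,"ry": 0,"rz": 0,"fingers": 1},
  ],
)

```text
time_s: 17.02
tool_pos: [0.5284, -0.1282, 0.1622]
tool_rot: [-180.0, -0.2, 98.3]
force: [-0.9, 5.5, -0.9]
grip_width: 0.0
grasp_force: 2.6
```

```bash
python3 -c "
from h import *
st()"
```

```text
17.02 box [-96.1  -0.3 162.2] rot [-179.99   -0.19   98.33] Fbox [ 5.59  0.05 -0.93] w 0.0 g 2.6
```

drive_tool(
  moves=[
    {"x": -4.6,"y": 0,"z": 2.2,"rx": 0,"ry": 0,"rz": 0,"fingers": 1},
    {"x": -9,"y": 0,"z": 5,"rx": 0,"ry": 0,"rz": 0,"fingers": 1},
    {"x": -13,"y": 0,"z": 8,"rx": 0,"ry": 0,"rz": 0,"fingers": 1},
    {"x": -17,"y": 0,"z": 11.6,"rx": 0,"ry": 0,"rz": 0,"fingers": 1},
    {"x": -20.4,"y": 0,"z": 15.7,"rx": 0,"ry": 0,"rz": 0,"fingers": 1},
  ],
)

```text
time_s: 17.65
tool_pos: [0.5314, -0.1499, 0.1468]
tool_rot: [180.0, -0.1, 98.3]
force: [-0.8, 3.5, 1.7]
grip_width: 0.0005
grasp_force: 1.6
```

```bash
python3 -c "
from h import *
st()"
```

```text
17.65 box [-118.    -0.2  146.8] rot [ 1.7999e+02 -7.0000e-02  9.8280e+01] Fbox [3.63 0.33 1.66] w 0.0005 g 1.6
```

drive_tool(
  moves=[
    {"x": -3,"y": 0,"z": 4.4,"rx": 0,"ry": 0,"rz": 0,"fingers": 1},
    {"x": -5.8,"y": 0,"z": 9,"rx": 0,"ry": 0,"rz": 0,"fingers": 1},
    {"x": -8,"y": 0,"z": 14,"rx": 0,"ry": 0,"rz": 0,"fingers": 1},
    {"x": -9.6,"y": 0,"z": 19,"rx": 0,"ry": 0,"rz": 0,"fingers": 1},
    {"x": -10.6,"y": 0,"z": 22,"rx": 0,"ry": 0,"rz": 0,"fingers": 1},
  ],
)

```text
time_s: 18.27
tool_pos: [0.5329, -0.1613, 0.1244]
tool_rot: [180.0, 0.0, 98.2]
force: [-0.4, -0.3, -0.5]
grip_width: 0.0005
grasp_force: 0.0
```

```bash
python3 -c "
from h import *
st()"
```

```text
18.27 box [-129.4   -0.   124.4] rot [1.7999e+02 1.0000e-02 9.8220e+01] Fbox [-0.22  0.4  -0.51] w 0.0005 g 0.0
```

No resistance here, so the lever has gone past centre. I'll press it gently onto its stop.

drive_tool(
  moves=[
    {"x": 0,"y": 0,"z": 1.5,"rx": 0,"ry": 0,"rz": 0,"fingers": 1},
    {"x": 0,"y": 0,"z": 3,"rx": 0,"ry": 0,"rz": 0,"fingers": 1},
    {"x": 0,"y": 0,"z": 4,"rx": 0,"ry": 0,"rz": 0,"fingers": 1},
    {"x": 0,"y": 0,"z": 4,"rx": 0,"ry": 0,"rz": 0,"fingers": 1},
  ],
)

```text
time_s: 18.77
tool_pos: [0.5333, -0.1605, 0.121]
tool_rot: [179.9, -0.0, 98.3]
force: [0.2, -0.0, -0.8]
grip_width: 0.0008
grasp_force: 0.0
```

```bash
python3 -c "
from h import *
st()"
```

```text
18.77 box [-128.7   -0.5  121. ] rot [ 1.7994e+02 -3.0000e-02  9.8260e+01] Fbox [-0.07 -0.17 -0.76] w 0.0008 g 0.0
```

drive_tool(
  moves=[
    {"x": 0,"y": 0,"z": 1,"rx": 0,"ry": 0,"rz": 0,"fingers": 1},
    {"x": 0,"y": 0,"z": 2,"rx": 0,"ry": 0,"rz": 0,"fingers": 1},
  ],
)

```text
time_s: 19.02
tool_pos: [0.5335, -0.1605, 0.1206]
tool_rot: [179.9, -0.1, 98.3]
force: [-4.2, 2.0, 14.1]
grip_width: 0.0006
grasp_force: 7.1
```

```bash
python3 -c "
from h import *
st()"
```

```text
19.02 box [-128.8   -0.7  120.6] rot [ 1.7992e+02 -8.0000e-02  9.8260e+01] Fbox [ 2.6   3.89 14.1 ] w 0.0006 g 7.1
```

The lever sits flat on its stop: tip at 112.6 mm, 14 N. Retreating to check.

drive_tool(
  moves=[
    {"x": 0,"y": 0,"z": -10,"rx": 0,"ry": 0,"rz": 0,"fingers": 1},
    {"x": 0,"y": 0,"z": -60,"rx": 0,"ry": 0,"rz": 0,"fingers": 1},
    {"x": 30,"y": 0,"z": -110,"rx": 0,"ry": 0,"rz": 0,"fingers": 1},
    {"x": 90,"y": 0,"z": -130,"rx": 0,"ry": 0,"rz": 0,"fingers": 1},
    {"x": 150,"y": 0,"z": -130,"rx": 0,"ry": 0,"rz": 0,"fingers": 1},
    {"x": 210,"y": 0,"z": -130,"rx": 0,"ry": 0,"rz": 0,"fingers": 1},
    {"x": 250,"y": 0,"z": -130,"rx": 0,"ry": 0,"rz": 0,"fingers": 1},
    {"x": 250,"y": 0,"z": -130,"rx": 0,"ry": 0,"rz": 0,"fingers": 1},
    {"x": 250,"y": 0,"z": -130,"rx": 0,"ry": 0,"rz": 0,"fingers": 1},
  ],
)

```text
time_s: 20.15
tool_pos: [0.4975, 0.0858, 0.2492]
tool_rot: [179.9, 0.0, 98.2]
force: [0.2, 0.3, -0.7]
grip_width: 0.0006
grasp_force: 0.0
```

Run:
```python
from h import *
st()
C={n:cam(n) for n in('top','side')}
s=cv2.cvtColor(C['side']['image'],cv2.COLOR_RGB2BGR);t=cv2.cvtColor(C['top']['image'],cv2.COLOR_RGB2BGR)
b=cv2.resize(s[145:250,190:280],None,fx=4,fy=4,interpolation=cv2.INTER_CUBIC)
t=cv2.resize(t[215:320,200:305],None,fx=4,fy=4,interpolation=cv2.INTER_CUBIC)
cv2.imwrite('pics/m5.png',np.hstack([b,t]))
```

```text
20.15 box [120.2  -0.4 249.2] rot [1.7994e+02 1.0000e-02 9.8210e+01] Fbox [ 0.25 -0.22 -0.66] w 0.0006 g 0.0
```

View pics/m5.png

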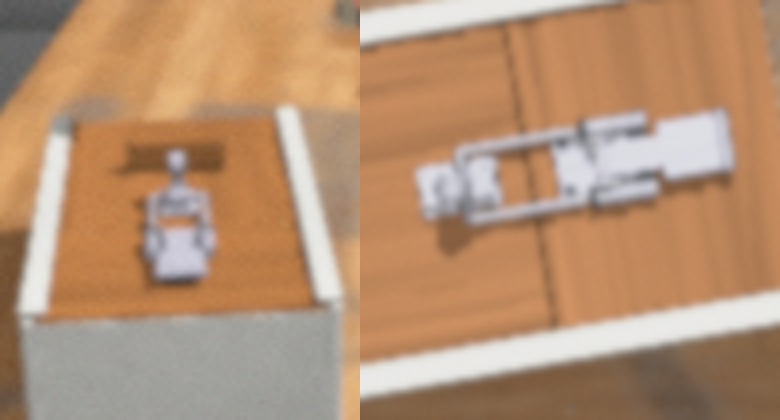

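The lever is flat over the rest at (695,145), the loop bar sits behind the hook at (465,185), and the seam at (530,200) is closed. Handing in.

```bash
python3 -c "
from h import *
print(workorder.sign_off())"
```

```text
the job is handed in; nothing more can be done
None
```

The lid is slid home, the loop bar is hooked behind the keeper, and the lever is pressed flat past centre. I handed the job in at about 20 s with the robot clear; sign-off returned no verdict.

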